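Lay the clay studies under their plasters

ROBOT

A 7-joint arm with a two-finger parallel gripper is mounted at the origin on the work surface. World frame = base frame: x ahead of the robot, y to its left, z up, the work surface at z = 0. Lengths are in m, angles in rad, forces in N, time in s.
With the tool pointing down it reaches from about 0.4 to 0.875 m from the base axis. Payload 6.5 kg.
Tool frame: the origin (TCP) lies on the mounting face of the last link; the fingertips stand 173 mm ahead of it and the grasp point (between the pads) lies 155 mm ahead of it; z points along the fingers, y is the direction in which the jaws open and shut (so a half turn about z gives the same grasp; the last joint's range is limited). The gripper opens to 85 mm and grips with 20 to 120 N. Pads are 22 mm wide; open, the fingers measure 114 mm over their backs; the gripper's body (76 mm by 85 mm) begins 54 mm behind the grasp point. The pads swing forward as they close: fully open they stand 13 mm farther back than shut.
Start: joints at [-1.171, 0.536, -0.004, 1.538, 0.003, 1.067, -0.071], TCP at [0.292, 0.581, 0.405] pointing down, gripper open.
Joint ranges: [-2.7, 2.7], [-0.37, 2.16], [-1.27, 1.26], [0.24, 2.4], [-1.31, 4.45], [0.19, 1.91], [-2.76, 2.76]. Speed limits (rad/s): [2.39, 2.39, 3.14, 3.14, 3.14, 3.14, 3.14].

INTERFACE

Orientations are given as a unit quaternion [w, x, y, z].
In Python, from cell import arm, viewer gives the robot as it stands.
- The arm moves only by the shell command python3 -m jog 'ROWS' [FORCE]. ROWS is JSON, a list of rows, each a list of 7 numbers: the shift along the tool's x, y, z in cm, then the turn, a rotation vector about the tool's x, y, z in degrees, then the finger opening in cm, from 0 to 8.54. A call has 1 to 20 rows; each row shifts and turns the commanded pose from where the row before left it, along the tool's axes as they then stand; what a row does not reach is not made up. A row lasts 1/10 s, in which the tool goes at most 50 mm and 8.59 degrees, less where a joint would pass 70% of its speed; a pose out of reach is approached as far as the arm can. A call is refused whole if a number of a shift passes 5 or a number of a turn 8.59, either way. A call with a gripper value outside its range is refused whole. The fingers move at their own pace and stop on an object; FORCE is the grip in N (left out, the last holds). Time passes only in rows, so rows that do not move let the fingers close. It gives the time, the measured TCP pose, the force and the opening at its end, in the units of the state.
- arm.state(): the state, without advancing time (a new reading comes with each control period).
- viewer.snapshot(name): name is "side" or "top" or "wrist"; returns the picture (400x640x3 uint8, blue, green, red); there is no depth.
- viewer.calibration(name): a dict with "fx", "fy", "cx", "cy" (pixels), "dist" ([k1, k2, p1, p2, k3] as OpenCV has them; the pictures are not rectified), "origin" and "orientation" of the camera in the world. Camera axes: x right, y down, z forward; pixel columns grow to the right and rows downward; lengths in m; the calibration is good to about 2 mm. A picture is of the moment at which its call begins: read the wrist's pose just before it. calibration takes no time and is no camera call; for the wrist camera it gives the pose at the moment of the call.
- arm.finish_job(): hands the job in, once; it reports no verdict.
The state is a dict: "clock": time; "joints": joint angles; "joint_velocities": joint speeds; "joint_efforts": joint torques, N m; "position": TCP position; "tcp_rot": TCP orientation; "force": force on the tool from outside, world axes, zero at the start; "moment": the same for the moment, N m; "opening": opening from 0.0 (shut) to 1.0 (fully open).
Only numpy, scipy, OpenCV 4.12 (cv2) and the standard library are available. Lean on these libraries where they do the work, as an engineer would, in place of code of your own. Each camera call takes 0.05 s, during which the arm holds its last target. There are 200 camera calls.

TASK

Move the four clay studies from the drying rack to the sloping critique board and lay each one face up directly below the white plaster original it copies, the right way up and square, with its bottom edge down against the lower cleat. Set them down gently without dropping them, do not knock the plasters, and leave the little clay head on the rack standing where it is.

Things in the scene. Friction and masses are not known exactly. Their poses are not given: they have to be found in the camera images.
- eye_clay: Loose hard clay eye, olive: slab 80 (x) by 60 (y) by 16 mm thick, 0.12-0.24 kg, relief of a round eyeball between lids, brow ridge at the +x end, up to 32 mm above the underside. Origin: centre of underside; z out of the face, +x to the feature's top. Starts face up on a slatted rack, slat tops 30 mm above the table, top away from the robot, in a row with at least 25 mm between slabs. Grip across the 60 mm.
- nose_clay: Loose hard clay nose, olive: slab 80 (x) by 60 (y) by 16 mm thick, 0.12-0.24 kg, relief of a ridge along x widening to a round tip at the -x end, up to 35 mm above the underside. Origin: centre of underside; z out of the face, +x to the feature's top. Starts face up on a slatted rack, slat tops 30 mm above the table, top away from the robot, in a row with at least 25 mm between slabs. Grip across the 60 mm.
- mouth_clay: Loose hard clay mouth, olive: slab 80 (x) by 60 (y) by 16 mm thick, 0.12-0.24 kg, relief of two lips across y, a low chin bump at the -x end, up to 30 mm above the underside. Origin: centre of underside; z out of the face, +x to the feature's top. Starts face up on a slatted rack, slat tops 30 mm above the table, top away from the robot, in a row with at least 25 mm between slabs. Grip across the 60 mm.
- ear_clay: Loose hard clay ear, olive: slab 80 (x) by 60 (y) by 16 mm thick, 0.12-0.24 kg, relief of the open curl of an ear, ball-like lobe at the -x end, up to 31 mm above the underside. Origin: centre of underside; z out of the face, +x to the feature's top. Starts face up on a slatted rack, slat tops 30 mm above the table, top away from the robot, in a row with at least 25 mm between slabs. Grip across the 60 mm.
- eye_plaster: White plaster original of the eye, same size and shape as the clay one, fixed on the board against its upper cleat, in a row about 36 mm apart. Origin: centre of its slab's underside, on the board's surface; its axes are the board's (x level, up-slope; z vertical), not tilted.
- nose_plaster: White plaster original of the nose, same size and shape as the clay one, fixed on the board against its upper cleat, in a row about 36 mm apart. Origin: centre of its slab's underside, on the board's surface; its axes are the board's (x level, up-slope; z vertical), not tilted.
- mouth_plaster: White plaster original of the mouth, same size and shape as the clay one, fixed on the board against its upper cleat, in a row about 36 mm apart. Origin: centre of its slab's underside, on the board's surface; its axes are the board's (x level, up-slope; z vertical), not tilted.
- ear_plaster: White plaster original of the ear, same size and shape as the clay one, fixed on the board against its upper cleat, in a row about 36 mm apart. Origin: centre of its slab's underside, on the board's surface; its axes are the board's (x level, up-slope; z vertical), not tilted.
- board: Fixed plywood board rising away from the robot at 20 degrees, 400 mm wide, two cleats across it 12 mm wide, 8 mm proud. Axes: z vertical, x level up-slope, y along the cleats. Origin: on the table, mid-width, under the lower cleat's upper face, where the surface is 26 mm high; it rises 0.364 per x. Studies lie there, 104 mm of slope free below the upper cleat.
- head: A small loose clay head, 72 mm tall, on a 32 mm square wooden plinth, standing at the right-hand (-y) end of the drying rack; a bystander. Origin: centre of the plinth's underside.
Things that resemble listed ones, but are neither listed nor needed, are in the scene too. Leave any pink or yellow look-alike of the nose_clay alone.

How it is judged:
By the outcome, as a careful person would: the job done as asked, in the order asked, and still so for the second after the job is handed in, with the robot touching nothing.
It also fails if it takes over 88 s, if anything falls off the work surface, if the arm or the gripper's body presses on something with over 40 N, if the wrist force passes 120 N, or if a joint passes its speed limit or range.

## Working session

There is one attempt and no reset: what is moved stays moved. The work goes in short steps, Python scripts to look and compute and a shell command to move; the robot and the scene stay as the last step left them, time stands still between calls to the robot, and variables do not carry over. Pictures are saved under pics/ and viewed, on a budget of 14 in all, crops included, one or two more only if the job needs it, and the job is handed in when it is done.

```bash
ls; mkdir -p pics; python3 - <<'E'
from cell import arm, viewer
import cv2,json
for n in ["side","top"]:
    cv2.imwrite(f"pics/{n}0.png",viewer.snapshot(n)); print(n,viewer.calibration(n))
print(viewer.calibration("wrist")); print(arm.state())
E
```

```text
pics
side {'fx': 400.54129959986915, 'fy': 400.54129959986915, 'cx': 318.4311233266938, 'cy': 200.61254861377185, 'dist': array([-0.0400009,  0.       ,  0.       ,  0.       ,  0.       ]), 'origin': array([ 0.0962977 , -0.73724503,  0.73846268]), 'orientation': array([-0.41091069,  0.86922797, -0.24924847,  0.11606184])}
top {'fx': 507.0656781171247, 'fy': 507.0656781171247, 'cx': 320.55060876678266, 'cy': 208.17343951472955, 'dist': array([-0.13783897,  0.        ,  0.        ,  0.        ,  0.        ]), 'origin': array([ 0.25810867, -0.03076382,  1.3231427 ]), 'orientation': array([-0.07914404,  0.71128187, -0.69396161,  0.07894047])}
{'fx': 319.95340737289945, 'fy': 319.95340737289945, 'cx': 319.72443788123473, 'cy': 203.74020229823344, 'dist': array([-0.02713901,  0.        ,  0.        ,  0.        ,  0.        ]), 'origin': array([0.21893952, 0.61684652, 0.37269754]), 'orientation': array([0.13337296, 0.84076064, 0.51832147, 0.08170715])}
{'clock': 0.1, 'joints': array([-1.17120392,  0.5370952 , -0.00443811,  1.53878864,  0.00257879,
        1.06728419, -0.07123552]), 'joint_velocities': array([-0.00121183, -0.00341441,  0.00033588, -0.00261242, -0.00041163,
       -0.00143835, -0.00013163]), 'joint_efforts': array([ 1.68137038e-03, -5.84565675e+01,  1.05167627e+00, -2.59771550e+01,
        1.26042755e-02,  4.68756145e-03, -5.41692216e-06]), 'position': array([0.29179187, 0.58048671, 0.40389179]), 'tcp_rot': array([-1.33186008e-04,  2.30784003e-01,  9.73004691e-01, -7.73456588e-04]), 'force': array([-0.27759363,  0.42778249, -0.40000101]), 'moment': array([ 0.00191653,  0.01650538, -0.03491863]), 'opening': 1.0018133430879768}
```

View pics/top0.png

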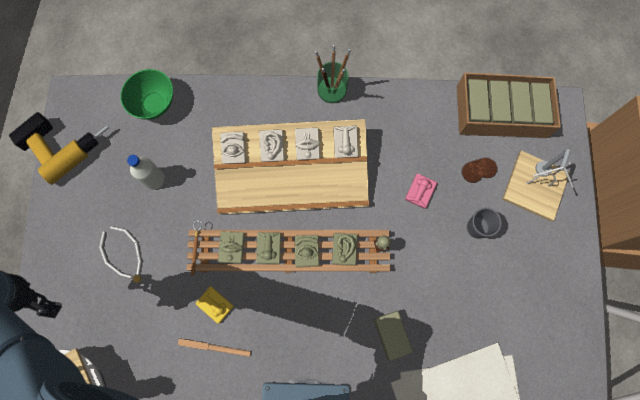

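View pics/side0.png

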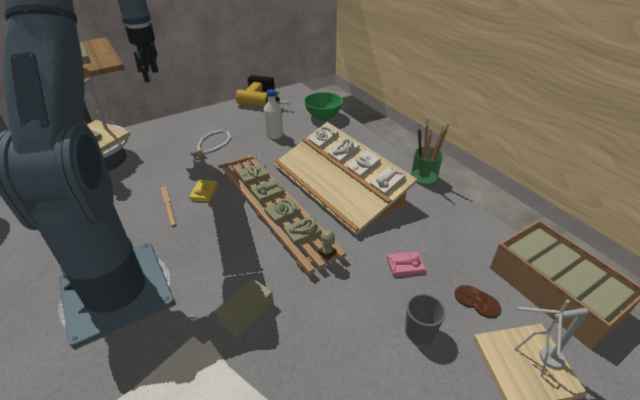

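The top view shows the rack row, left to right: mouth (231,248), nose (268,248), eye (307,250), ear (345,249) and head (383,243). The plasters, left to right, are eye (233,147), ear (271,145), mouth (307,144) and nose (345,142). The pink (421,190) and yellow (214,306) noses are decoys. The olive blocks in the box and the dark block at (393,335) are plain.

```bash
cat > h.py <<'E'
import numpy as np, cv2
from scipy.spatial.transform import Rotation as R
from cell import arm, viewer
def q2R(q): return R.from_quat(np.r_[q[1:],q[0]])
def rays(cal,px):
    K=np.array([[cal['fx'],0,cal['cx']],[0,cal['fy'],cal['cy']],[0,0,1]])
    u=cv2.undistortPoints(np.array(px,float).reshape(-1,1,2),K,np.array(cal['dist'])).reshape(-1,2)
    return q2R(cal['orientation']).apply(np.c_[u,np.ones(len(u))])
def plane(cal,px,p,n=(0,0,1)):
    d=rays(cal,px);o=np.array(cal['origin']);n=np.array(n,float)
    return o+d*(((np.array(p)-o)@n)/(d@n))[:,None]
def proj(cal,P):
    r=q2R(cal['orientation']).inv(); K=np.array([[cal['fx'],0,cal['cx']],[0,cal['fy'],cal['cy']],[0,0,1]])
    c=r.apply(np.atleast_2d(P)-cal['origin'])
    return cv2.projectPoints(c.reshape(-1,1,3),np.zeros(3),np.zeros(3),K,np.array(cal['dist']))[0].reshape(-1,2)
def st():
    s=arm.state(); r=q2R(s['tcp_rot']).as_matrix()
    print('t',round(s['clock'],2),'tcp',s['position'].round(4),'x',r[:,0].round(3),'y',r[:,1].round(3),'z',r[:,2].round(3),'op',round(s['opening'],3),'F',s['force'].round(1),'j',s['joints'].round(2))
    return s,r
E
python3 - <<'E'
from h import *
im=cv2.imread('pics/top0.png'); cal=viewer.calibration('top')
cv2.imwrite('pics/topc.png',cv2.resize(im[110:280,180:400],None,fx=3.5,fy=3.5,interpolation=cv2.INTER_CUBIC))
hsv=cv2.cvtColor(im,cv2.COLOR_BGR2HSV)
for x,y in [(231,248),(240,258),(268,248),(400,335),(195,240),(300,190),(250,300)]: print((x,y),hsv[y,x])
print('clay',plane(cal,[(231,248),(268,248),(307,250),(345,249),(383,243)],[0,0,.046]).round(3))
print('pl',plane(cal,[(233,147),(271,145),(307,144),(345,142)],[0,0,.095]).round(3))
s,r=st(); c=viewer.calibration('wrist'); 
print('cam in tool',r.T@(c['origin']-s['position'])); print(r.T@q2R(c['orientation']).as_matrix())
E
```

```text
(231, 248) [ 32  59 117]
(240, 258) [ 33  54 133]
(268, 248) [ 31  59 129]
(400, 335) [28 43 78]
(195, 240) [ 13 140 155]
(300, 190) [ 20  88 223]
(250, 300) [150   9  60]
clay [[ 0.439  0.199  0.046]
 [ 0.442  0.104  0.046]
 [ 0.439  0.005  0.046]
 [ 0.444 -0.091  0.046]
 [ 0.462 -0.188  0.046]]
pl [[ 0.693  0.202  0.095]
 [ 0.701  0.104  0.095]
 [ 0.706  0.012  0.095]
 [ 0.714 -0.085  0.095]]
t 0.1 tcp [0.2918 0.5805 0.4039] x [-0.893  0.449 -0.   ] y [ 0.449  0.893 -0.002] z [-0.001 -0.001 -1.   ] op 1.002 F [-0.3  0.4 -0.4] j [-1.17  0.54 -0.    1.54  0.    1.07 -0.07]
cam in tool [ 0.08142446 -0.00018305  0.03118661]
[[-2.52553238e-04 -9.51101804e-01 -3.08877474e-01]
 [ 9.99999724e-01 -4.56039211e-04  5.86596833e-04]
 [-6.98773546e-04 -3.08877241e-01  9.51101657e-01]]
```

View pics/topc.png

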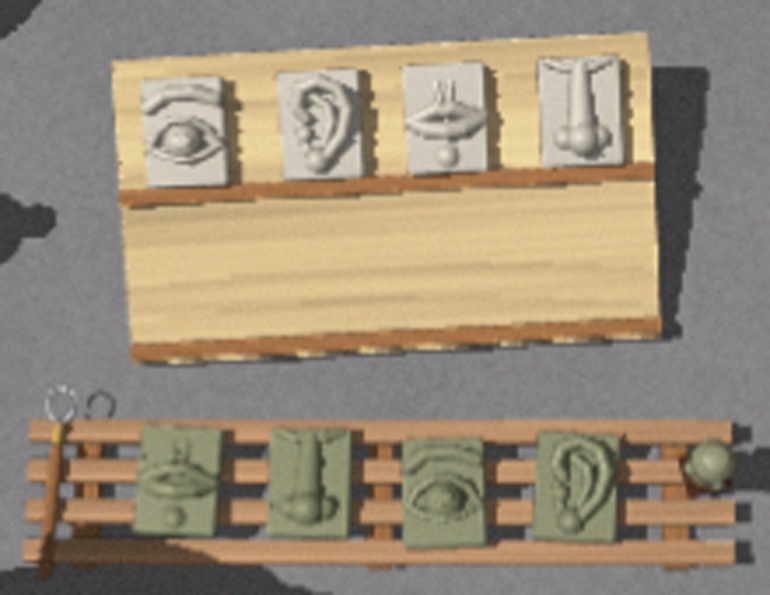

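```bash
python3 -m jog '[[-3.5,-3.1,0,0,0,0,7],[-3.5,-3.1,0,0,0,0,7],[-3.5,-3.1,0,0,0,0,7],[-3.5,-3.1,0,0,0,0,7],[-3.5,-3.2,0,0,0,0,7],[-3.5,-3.2,0,0,0,0,7],[-3.5,-3.2,0,0,0,0,7],[-3.5,-3.2,0,0,0,0,7],[-3.5,-3.2,0,0,0,0,7],[-3.5,-3.2,0,0,0,0,7],[-3.5,-3.2,0,0,0,0,7],[-3.5,-3.2,0,0,0,0,7],[0,0,0,0,0,-6.7,7],[0,0,0,0,0,-6.7,7],[0,0,0,0,0,-6.7,7],[0,0,0,0,0,-6.6,7],[0,0,0,0,0,0,7],[0,0,0,0,0,0,7]]'
python3 - <<'E'
from h import *
import pickle
st(); c=viewer.calibration('wrist'); im=viewer.snapshot('wrist'); cv2.imwrite('pics/w1.png',im); pickle.dump(c,open('w1.pkl','wb'))
cv2.imwrite('pics/w1v.png',cv2.rotate(im,cv2.ROTATE_180))
E
```

```text
clock: 1.9
position: [0.4964, 0.0525, 0.4046]
tcp_rot: [-0.0, 0.001, 1.0, -0.0]
force: [0.4, 0.1, -0.0]
opening: 0.823
t 1.9 tcp [0.4964 0.0525 0.4046] x [-1.     0.003  0.   ] y [ 0.003  1.    -0.   ] z [-0. -0. -1.] op 0.823 F [ 0.4  0.1 -0. ] j [-0.31  0.28  0.13  1.94 -0.05  0.93  1.42]
```

View pics/w1.png

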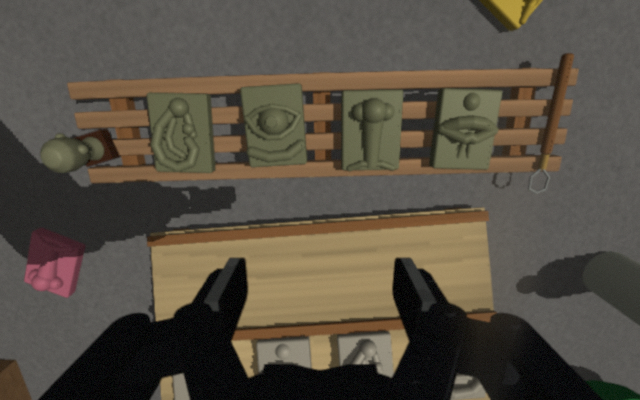

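The wrist view shows all four clays: ear (180,132), eye (273,125), nose (372,130) and mouth (467,130). It also shows the head (66,152), and the lower cleat running from (150,238) to (487,215). The plasters are partly hidden.

```bash
cat > meas.py <<'E'
from h import *
import pickle
im=cv2.imread('pics/w1.png'); c=pickle.load(open('w1.pkl','rb')); hsv=cv2.cvtColor(im,cv2.COLOR_BGR2HSV)
m=cv2.inRange(hsv,(24,40,50),(45,140,200)); m=cv2.morphologyEx(m,cv2.MORPH_OPEN,np.ones((3,3)))
m[190:]=0
for k in sorted(cv2.findContours(m,0,1)[0],key=cv2.contourArea)[-6:]:
    if cv2.contourArea(k)<500: continue
    w=plane(c,k.reshape(-1,2)+0.0,[0,0,.045])
    r=cv2.minAreaRect((w[:,:2]*1000).astype(np.float32)); print('clay px',k.reshape(-1,2).mean(0).round(),'c',np.round(r[0],1),'size',np.round(r[1],1),'ang',round(r[2],2))
# cleat rows in wrist
def board(cal,hs,cols,lo,hi):
    out=[]
    for x in cols:
        col=hs[lo:hi,x].astype(int); b=(col[:,0]<16)&(col[:,1]>105)
        rr=np.where(b)[0]
        if len(rr): out.append((x,rr[0]+lo,rr[-1]+lo))
    return np.array(out)
o=board(c,hsv,range(160,490,15),200,250); 
n=np.array([-np.sin(np.radians(20)),0,np.cos(np.radians(20))])
P=plane(c,np.c_[o[:,0],o[:,2]+.5],[0,0,.0335])
f=np.polyfit(P[:,1],P[:,0],1); print('w1 cleat upper top edge: yaw deg',np.degrees(np.arctan(-f[0])),'x at y=0',f[1],'resid mm',np.abs(np.polyval(f,P[:,1])-P[:,0])*1000//1)
print(o[:3],o[-3:])
# top view
t=cv2.imread('pics/top0.png'); ct=viewer.calibration('top'); ht=cv2.cvtColor(t,cv2.COLOR_BGR2HSV)
for nm,lo,hi,z in [('low',195,217,.0335),('up',150,175,.075)]:
    o=board(ct,ht,range(225,362,6),lo,hi)
    for e,off,j in [('far',-.5,1),('near',.5,2)]:
        P=plane(ct,np.c_[o[:,0],o[:,j]+off],[0,0,z]); f=np.polyfit(P[:,1],P[:,0],1); print('top',nm,e,'yaw',np.degrees(np.arctan(-f[0])).round(2),'x0',f[1].round(4),'sd',np.std(np.polyval(f,P[:,1])-P[:,0]).round(4))
m=((ht[...,1]<45)&(ht[...,2]>140)).astype(np.uint8)*255; m=cv2.morphologyEx(m,cv2.MORPH_OPEN,np.ones((3,3)))
m[:120]=0;m[175:]=0;m[:,:210]=0;m[:,370:]=0
for k in cv2.findContours(m,0,1)[0]:
    if cv2.contourArea(k)<150: continue
    w=plane(ct,k.reshape(-1,2)+0.0,[.70,0,.099],n)
    u=np.c_[(w[:,0]-.70)/np.cos(np.radians(20)),w[:,1]]
    r=cv2.minAreaRect((u*1000).astype(np.float32)); print('plaster px',k.reshape(-1,2).mean(0).round(),'slope,y',np.round(r[0],1),'size',np.round(r[1],1),round(r[2],2))
E
python3 meas.py
```

```text
clay px [ 74. 152.] c [ 462.1 -207.1] size [38.1 70.4] ang 20.57
clay px [466. 128.] c [443.2 202.7] size [61.5 79.6] ang 88.47
clay px [371. 129.] c [445. 106.] size [79.  59.8] ang 0.98
clay px [274. 124.] c [440.   8.] size [78.2 61.6] ang 3.45
clay px [181. 131.] c [446.6 -87. ] size [64.4 78.1] ang 87.9
w1 cleat upper top edge: yaw deg 4.438753283511804 x at y=0 0.564785640133594 resid mm [0. 0. 0. 0. 0. 0. 0. 0. 0. 0. 0. 0. 0. 0. 0. 0. 0. 0. 0. 0. 0. 0.]
[[160 237 244]
 [175 235 243]
 [190 234 242]] [[445 214 223]
 [460 212 221]
 [475 212 221]]
top low far yaw 4.64 x0 0.5649 sd 0.0009
top low near yaw 4.64 x0 0.5533 sd 0.0008
top up far yaw 4.49 x0 0.6725 sd 0.0012
top up near yaw 4.44 x0 0.6609 sd 0.0009
plaster px [232. 146.] slope,y [ -8.2 203.6] size [78.5 57.8] 4.42
plaster px [269. 143.] slope,y [ -0.6 105.1] size [76.8 53.8] 0.76
plaster px [308. 144.] slope,y [ 5.7 12.2] size [78.1 57.6] 4.3
plaster px [347. 140.] slope,y [ 13.1 -86. ] size [77.6 58. ] 4.45
```

```bash
python3 - <<'E'
from h import *
t=cv2.imread('pics/top0.png'); ct=viewer.calibration('top'); ht=cv2.cvtColor(t,cv2.COLOR_BGR2HSV)
a=np.radians(4.5); O=np.array([.5675,0,0]); bx=np.array([np.cos(a),np.sin(a),0]); by=np.array([-np.sin(a),np.cos(a),0]); 
n=np.array([-.364*bx[0],-.364*bx[1],1]); 
m=((ht[...,1]<60)&(ht[...,2]>110)).astype(np.uint8)*255; m=cv2.morphologyEx(m,cv2.MORPH_OPEN,np.ones((3,3)))
m[:120]=0;m[175:]=0;m[:,:217]=0;m[:,364:]=0
def rep(m,p,n,lab):
  for k in cv2.findContours(m,0,1)[0]:
    if cv2.contourArea(k)<150: continue
    w=plane(ct,k.reshape(-1,2)+0.0,p,n)
    if lab=='clay': u=w[:,:2]
    else: u=np.c_[(w-O)@bx/np.cos(np.radians(20)),(w-O)@by]
    r=cv2.minAreaRect((u*1000).astype(np.float32)); print(lab,k.reshape(-1,2).mean(0).round(),'x,y',np.round(r[0],1),'size',np.round(r[1],1),round(r[2],2),'y range',(u[:,1].min()*1000).round(1),(u[:,1].max()*1000).round(1))
rep(m,O+[0,0,.043],n,'plaster')
m=cv2.inRange(ht,(24,40,50),(45,140,200)); m[:225]=0;m[275:]=0;m[:,:200]=0;m[:,400:]=0
m=cv2.morphologyEx(m,cv2.MORPH_OPEN,np.ones((3,3)))
rep(m,[0,0,.045],[0,0,1],'clay')
E
```

```text
plaster [232. 147.] x,y [149.9 193.7] size [59.8 79.4] 89.4 y range 163.4 223.3
plaster [269. 143.] x,y [150.4  94.6] size [59.1 76.8] 86.93 y range 63.1 123.1
plaster [307. 143.] x,y [149.9   0.7] size [79.7 60.4] 0.06 y range -29.5 30.9
plaster [346. 142.] x,y [149.6 -98.1] size [59.3 79.3] 87.51 y range -128.0 -67.9
plaster [277. 121.] x,y [205.8  71.3] size [315.3  15.4] 86.96 y range -86.5 229.2
clay [306. 250.] x,y [438.4   6.2] size [79.2 58.4] 1.97 y range -23.9 36.7
clay [344. 249.] x,y [445.3 -89.3] size [58.7 78.3] 88.14 y range -119.3 -59.0
clay [268. 248.] x,y [442.4 104. ] size [77.7 59.7] 0.58 y range 74.3 134.3
clay [231. 247.] x,y [441.7 200. ] size [60.7 78.8] 89.27 y range 169.4 230.8
```

```bash
cat > plan.py <<'E'
import sys
from h import *
CL=dict(mouth=(.4425,.201,-1),nose=(.4435,.105,.8),eye=(.439,.007,2.7),ear=(.446,-.089,-2))
YB=dict(eye=.1935,ear=.0938,mouth=.0005,nose=-.098)
a=np.radians(4.4); O=np.array([.5675,0,.026]); bx=np.array([np.cos(a),np.sin(a),0]); by=np.array([-np.sin(a),np.cos(a),0])
th=np.radians(20); S=bx*np.cos(th)+np.array([0,0,np.sin(th)]); N=-bx*np.sin(th)+np.array([0,0,np.cos(th)])
def goal(kind,nm,z,sx=.043):
    if kind=='pick':
        x,y,w=CL[nm]; w=np.radians(w); X=np.array([-np.cos(w),-np.sin(w),0]); Z=np.array([0,0,-1.]); return np.array([x,y,z]),np.c_[X,np.cross(Z,X),Z]
    return O+S*sx+by*YB[nm]+N*z, np.c_[-S,by,-N]   # z = TCP above the surface
def delta(p,Rg):
    s,r=st(); d=r.T@(p-s['position'])*100; v=np.degrees(R.from_matrix(r.T@Rg).as_rotvec())
    d2=Rg.T@(p-s['position'])*100
    print(' goal',p.round(4),'\n shift first cm',d.round(2),' turn deg',v.round(2),' | shift if turned first',d2.round(2))
if __name__=='__main__':
    k=sys.argv; delta(*goal(k[1],k[2],float(k[3]),*map(float,k[4:])))
E
python3 plan.py pick nose .30
```

```text
t 1.95 tcp [0.4964 0.0526 0.4046] x [-1.     0.002  0.   ] y [ 0.002  1.    -0.   ] z [-0. -0. -1.] op 0.82 F [0.2 0.2 0.1] j [-0.31  0.28  0.13  1.94 -0.05  0.93  1.42]
 goal [0.4435 0.105  0.3   ] 
 shift first cm [ 5.3   5.23 10.46]  turn deg [-0.01 -0.02 -0.94]  | shift if turned first [ 5.22  5.32 10.46]
```

```bash
python3 -m jog '[[1.3,1.3,2.6,0,0,-0.9,8],[1.3,1.3,2.6,0,0,0,8],[1.3,1.3,2.6,0,0,0,8],[1.35,1.4,2.6,0,0,0,8],[0,0,0,0,0,0,8],[0,0,0,0,0,0,8]]' 40
python3 plan.py pick nose .204
python3 - <<'E'
from h import *
c=viewer.calibration('wrist'); im=viewer.snapshot('wrist')
# overlay expected slab outline for a check
from plan import CL
for nm in CL:
    x,y,w=CL[nm]; w=np.radians(w); M=np.array([[np.cos(w),-np.sin(w)],[np.sin(w),np.cos(w)]])
    P=np.c_[np.array([[40,30],[40,-30],[-40,-30],[-40,30]])/1000@M.T+[x,y],np.full(4,.046)]
    cv2.polylines(im,[proj(c,P).round().astype(int).reshape(-1,1,2)],True,(0,0,255),1)
cv2.imwrite('pics/w2.png',im)
E
```

```text
clock: 2.55
position: [0.4437, 0.1049, 0.3009]
tcp_rot: [-0.0, -0.008, 1.0, -0.0]
force: [0.0, 0.6, -0.2]
opening: 0.938
t 2.55 tcp [0.4437 0.1049 0.3009] x [-1.    -0.016  0.   ] y [-0.016  1.    -0.   ] z [-0. -0. -1.] op 0.938 F [ 0.   0.6 -0.2] j [-0.4   0.37  0.08  2.12 -0.05  0.65  1.3 ]
 goal [0.4435 0.105  0.204 ] 
 shift first cm [0.02 0.01 9.69]  turn deg [-0.03 -0.01  0.09]  | shift if turned first [0.02 0.01 9.69]
```

View pics/w2.png

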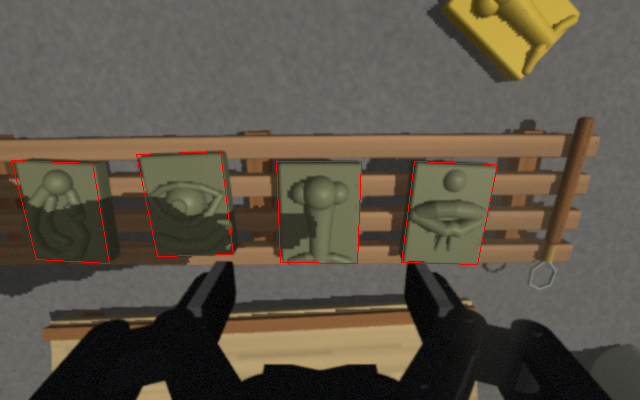

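The outlines lie on all four slabs within about 1 mm. The nose slab spans (277–361, 161–263) and sits between the fingers, so I'm descending.

```bash
python3 -m jog '[[0,0,4,0,0,0,8],[0,0,3,0,0,0,8],[0,0,1.7,0,0,0,8],[0,0,1,0,0,0,8],[0,0,0,0,0,0,8],[0,0,0,0,0,0,5],[0,0,0,0,0,0,5],[0,0,0,0,0,0,5],[0,0,0,0,0,0,5],[0,0,0,0,0,0,5]]' 40
python3 plan.py pick nose .204
```

```text
clock: 3.6
position: [0.4442, 0.1049, 0.2051]
tcp_rot: [0.001, -0.008, 1.0, 0.0]
force: [-0.4, -0.5, 7.7]
opening: 0.689
t 3.6 tcp [0.4442 0.1049 0.2051] x [-1.    -0.015 -0.003] y [-0.015  1.     0.001] z [ 0.003  0.001 -1.   ] op 0.689 F [-0.4 -0.5  7.7] j [-0.38  0.57  0.06  2.15 -0.08  0.42  1.33]
 goal [0.4435 0.105  0.204 ] 
 shift first cm [0.07 0.01 0.11]  turn deg [0.04 0.15 0.08]  | shift if turned first [0.07 0.01 0.11]
```

```bash
python3 -m jog '[[0,0,-1,0,0,0,5],[0,0,-3,0,0,0,5],[0,0,-4,0,0,0,5],[0,0,-4,0,0,0,5],[0,0,0,0,0,0,5]]' 40
python3 plan.py place nose .255
```

```text
clock: 4.1
position: [0.4452, 0.1054, 0.3291]
tcp_rot: [0.005, -0.008, 1.0, 0.002]
force: [0.8, -0.2, -1.3]
opening: 0.689
t 4.1 tcp [0.4452 0.1054 0.3291] x [-1.    -0.016 -0.01 ] y [-0.016  1.     0.003] z [ 0.01   0.003 -1.   ] op 0.689 F [ 0.8 -0.2 -1.3] j [-0.41  0.32  0.09  2.1  -0.05  0.71  1.3 ]
 goal [ 0.5283 -0.1013  0.2803] 
 shift first cm [ -7.94 -20.81   4.88]  turn deg [ -0.44 -19.44  -3.5 ]  | shift if turned first [ -4.63 -21.24   6.87]
```

```bash
python3 -m jog '[[0,0,0,-0.1,-6.5,-1.2,5],[0,0,0,-0.15,-6.5,-1.2,5],[0,0,0,-0.15,-6.4,-1.1,5],[-0.9,-4.2,0.6,0,0,0,5],[-0.9,-4.2,0.6,0,0,0,5],[-0.9,-4.2,0.8,0,0,0,5],[-0.9,-4.2,1.6,0,0,0,5],[-1,-4.4,1.6,0,0,0,5],[0,0,1.6,0,0,0,5],[0,0,0,0,0,0,5],[0,0,0,0,0,0,5]]'
python3 plan.py place nose .178
python3 - <<'E'
from h import *
c=viewer.calibration('wrist'); im=viewer.snapshot('wrist')
from plan import *
for nm in YB:
    P=[O+S*(.04+i)+by*(YB[nm]+j) for i,j in [(.04,.03),(.04,-.03),(-.04,-.03),(-.04,.03)]]
    cv2.polylines(im,[proj(c,P).round().astype(int).reshape(-1,1,2)],True,(0,0,255),1)
    P=[O+S*(.156+i)+by*(YB[nm]+j)+N*.016 for i,j in [(.04,.03),(.04,-.03),(-.04,-.03),(-.04,.03)]]
    cv2.polylines(im,[proj(c,P).round().astype(int).reshape(-1,1,2)],True,(255,0,0),1)
cv2.imwrite('pics/w3.png',im)
E
```

```text
clock: 5.2
position: [0.5249, -0.1004, 0.2754]
tcp_rot: [0.168, -0.039, 0.985, 0.005]
force: [-1.1, -0.2, -0.8]
opening: 0.686
t 5.2 tcp [ 0.5249 -0.1004  0.2754] x [-0.941 -0.075 -0.331] y [-0.079  0.997 -0.002] z [ 0.33   0.024 -0.944] op 0.686 F [-1.1 -0.2 -0.8] j [ 0.2   0.48 -0.1   2.07 -0.08  0.27  1.84]
 goal [ 0.5546 -0.0993  0.208 ] 
 shift first cm [-0.57 -0.11  7.34]  turn deg [-0.09 -0.7   0.15]  | shift if turned first [-0.48 -0.12  7.35]
```

View pics/w3.png

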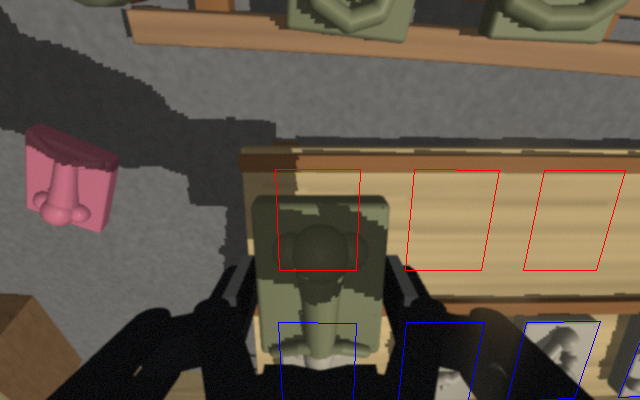

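The held nose is above its slot, and the cleat and plaster outlines match the model.

```bash
python3 -m jog '[[-0.2,-0.1,2,0,-0.7,0.1,5],[-0.2,0,2.5,0,0,0,5],[-0.1,0,1.8,0,0,0,5],[0,0,0.8,0,0,0,5],[0,0,0,0,0,0,5],[0,0,0,0,0,0,5]]'
python3 plan.py place nose .175
```

```text
clock: 5.85
position: [0.5508, -0.1001, 0.2206]
tcp_rot: [0.17, -0.039, 0.985, 0.006]
force: [-1.1, -0.1, -1.0]
opening: 0.689
t 5.85 tcp [ 0.5508 -0.1001  0.2206] x [-0.939 -0.074 -0.336] y [-0.078  0.997 -0.002] z [ 0.335  0.024 -0.942] op 0.689 F [-1.1 -0.1 -1. ] j [ 0.31  0.62 -0.24  2.01  0.37  0.2   1.43]
 goal [ 0.5556 -0.0992  0.2052] 
 shift first cm [0.06 0.05 1.62]  turn deg [-0.09 -0.37  0.12]  | shift if turned first [0.07 0.05 1.62]
```

```bash
python3 -m jog '[[0,0,0.5,0,-0.3,0,5],[0,0,0.4,0,0,0,5],[0.1,0,0.3,0,0,0,5],[0,0,0.1,0,0,0,5],[0,0,0,0,0,0,5],[0,0,0,0,0,0,5]]'
python3 plan.py place nose .175
```

```text
clock: 6.45
position: [0.5544, -0.1006, 0.2078]
tcp_rot: [0.173, -0.038, 0.984, 0.005]
force: [-0.9, -0.6, -1.3]
opening: 0.691
t 6.45 tcp [ 0.5544 -0.1006  0.2078] x [-0.937 -0.073 -0.341] y [-0.077  0.997 -0.003] z [ 0.34   0.023 -0.94 ] op 0.691 F [-0.9 -0.6 -1.3] j [ 0.36  0.66 -0.31  2.01  0.62  0.19  1.21]
 goal [ 0.5556 -0.0992  0.2052] 
 shift first cm [-0.04  0.13  0.3 ]  turn deg [-0.16 -0.07  0.08]  | shift if turned first [-0.04  0.13  0.3 ]
```

Good, 3 mm above the surface. Next I touch down, then slide down-slope (+x tool).

```bash
python3 -m jog '[[0,0.1,0.1,0,0,0,5],[0,0,0.1,0,0,0,5],[0,0,0.1,0,0,0,5],[0,0,0,0,0,0,5],[0,0,0,0,0,0,5]]' 30; python3 plan.py place nose .175
```

```text
clock: 6.95
position: [0.5552, -0.0998, 0.2044]
tcp_rot: [0.173, -0.038, 0.984, 0.005]
force: [-0.3, -0.5, -0.6]
opening: 0.687
t 6.95 tcp [ 0.5552 -0.0998  0.2044] x [-0.937 -0.073 -0.34 ] y [-0.077  0.997 -0.003] z [ 0.339  0.024 -0.94 ] op 0.687 F [-0.3 -0.5 -0.6] j [ 0.36  0.66 -0.31  2.    0.66  0.19  1.17]
 goal [ 0.5556 -0.0992  0.2052] 
 shift first cm [-0.07  0.06 -0.05]  turn deg [-0.14 -0.11  0.05]  | shift if turned first [-0.07  0.06 -0.05]
```

```bash
python3 -m jog '[[0,0,0.1,0,0,0,5],[0,0,0.1,0,0,0,5],[0,0,0,0,0,0,5],[0,0,0,0,0,0,5]]' 30; python3 plan.py place nose .175;  python3 -m jog '[[0.1,0,0,0,0,0,5],[0.1,0,0,0,0,0,5],[0.1,0,0,0,0,0,5],[0,0,0,0,0,0,5]]' 30; python3 plan.py place nose .175
```

```text
clock: 7.35
position: [0.5553, -0.0997, 0.204]
tcp_rot: [0.173, -0.038, 0.984, 0.005]
force: [-13.4, -0.4, 21.8]
opening: 0.688
t 7.35 tcp [ 0.5553 -0.0997  0.204 ] x [-0.937 -0.073 -0.341] y [-0.076  0.997 -0.004] z [ 0.34   0.023 -0.94 ] op 0.688 F [-13.4  -0.4  21.8] j [ 0.37  0.67 -0.32  2.    0.68  0.2   1.15]
 goal [ 0.5556 -0.0992  0.2052] 
 shift first cm [-0.07  0.05 -0.1 ]  turn deg [-0.2  -0.08  0.06]  | shift if turned first [-0.07  0.05 -0.1 ]
clock: 7.75
position: [0.5545, -0.0999, 0.2037]
tcp_rot: [0.175, -0.038, 0.984, 0.005]
force: [-4.8, -0.4, 16.8]
opening: 0.687
t 7.75 tcp [ 0.5545 -0.0999  0.2037] x [-0.936 -0.073 -0.345] y [-0.077  0.997 -0.003] z [ 0.345  0.024 -0.938] op 0.687 F [-4.8 -0.4 16.8] j [ 0.38  0.67 -0.33  2.01  0.73  0.19  1.1 ]
 goal [ 0.5556 -0.0992  0.2052] 
 shift first cm [-0.16  0.06 -0.1 ]  turn deg [-0.17  0.21  0.07]  | shift if turned first [-0.16  0.06 -0.1 ]
```

```bash
python3 -m jog '[[0.1,0,-0.1,0,0,0,5],[0.1,0,0,0,0,0,5],[0.1,0,0,0,0,0,5],[0.1,0,0,0,0,0,5],[0,0,0,0,0,0,5],[0,0,0,0,0,0,5]]' 30; python3 plan.py place nose .175
```

```text
clock: 8.35
position: [0.5525, -0.1001, 0.2034]
tcp_rot: [0.177, -0.039, 0.983, 0.005]
force: [8.5, 0.6, 3.9]
opening: 0.687
t 8.35 tcp [ 0.5525 -0.1001  0.2034] x [-0.934 -0.074 -0.349] y [-0.078  0.997 -0.003] z [ 0.348  0.024 -0.937] op 0.687 F [8.5 0.6 3.9] j [ 0.39  0.67 -0.34  2.01  0.77  0.19  1.06]
 goal [ 0.5556 -0.0992  0.2052] 
 shift first cm [-0.36  0.07 -0.05]  turn deg [-0.14  0.41  0.12]  | shift if turned first [-0.36  0.07 -0.06]
```

The force has turned up-slope (+8.5 N) at slope position 39.4 mm, so the bottom edge is seated on the cleat. Releasing.

```bash
python3 -m jog '[[-0.1,0,0,0,0,0,5],[0,0,0,0,0,0,6.3],[0,0,0,0,0,0,7],[0,0,0,0,0,0,7.2],[0,0,0,0,0,0,7.2],[0,0,-1,0,0,0,7.2],[0,0,-2,0,0,0,7.2],[0,0,-4,0,0,0,7.2],[0,0,-4,0,0,0,7.2],[0,0,0,0,0,0,8]]' 40; python3 plan.py pick mouth .29
python3 - <<'E'
from h import *
im=viewer.snapshot('wrist'); cv2.imwrite('pics/w4.png',im)
E
```

```text
clock: 9.35
position: [0.5124, -0.1036, 0.3092]
tcp_rot: [0.175, -0.038, 0.984, 0.004]
force: [0.5, -0.2, 0.7]
opening: 0.938
t 9.35 tcp [ 0.5124 -0.1036  0.3092] x [-0.936 -0.073 -0.345] y [-0.075  0.997 -0.005] z [ 0.345  0.021 -0.938] op 0.938 F [ 0.5 -0.2  0.7] j [ 0.66  0.48 -0.65  2.06  0.59  0.4   1.25]
 goal [0.4425 0.201  0.29  ] 
 shift first cm [5.000e+00 3.091e+01 3.000e-02]  turn deg [ 0.63 20.2   5.32]  | shift if turned first [ 7.52 30.33  1.92]
```

View pics/w4.png

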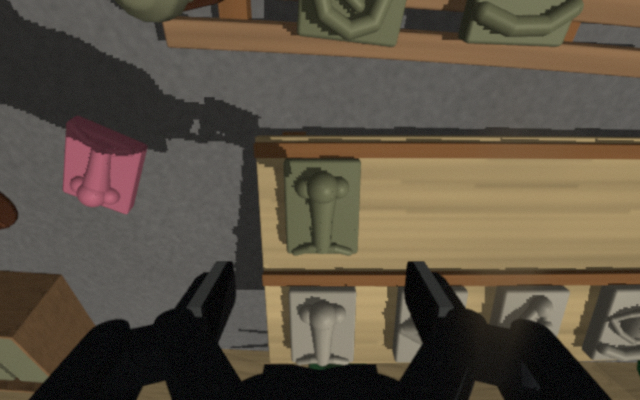

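The nose sits square against the cleat, centred under its plaster (column 322 for both). Next is the mouth.

```bash
python3 -m jog '[[0,0,0,0.2,6.7,1.8,8],[0,0,0,0.2,6.7,1.8,8],[0,0,0,0.2,6.7,1.8,8],[1,4,0,0,0,0,8],[1,4,0,0,0,0,8],[1,4,0,0,0,0,8],[1,4,0,0,0,0,8],[1,4,0,0,0,0,8],[1,4,0,0,0,0,8],[1,4,1,0,0,0,8],[0.5,2.4,0.9,0,0,0,8],[0,0,0,0,0,0,8],[0,0,0,0,0,0,8]]'; python3 plan.py pick mouth .204
```

```text
clock: 10.7
position: [0.4424, 0.2025, 0.2865]
tcp_rot: [-0.003, 0.008, 1.0, 0.001]
force: [0.1, -0.2, -0.2]
opening: 0.937
t 10.7 tcp [0.4424 0.2025 0.2865] x [-1.     0.016  0.005] y [0.016 1.    0.002] z [-0.005  0.002 -1.   ] op 0.937 F [ 0.1 -0.2 -0.2] j [ 0.03  0.54 -0.7   2.02  0.5   0.76  0.59]
 goal [0.4425 0.201  0.204 ] 
 shift first cm [-0.05 -0.17  8.25]  turn deg [ 0.11 -0.29  0.09]  | shift if turned first [-0.01 -0.15  8.25]
```

```bash
python3 -m jog '[[0,-0.1,3,0.1,-0.3,0.1,8],[0,0,2.5,0,0,0,8],[0,0,1.7,0,0,0,8],[0,0,0.9,0,0,0,8],[0,0,0,0,0,0,8],[0,0,0,0,0,0,5],[0,0,0,0,0,0,5],[0,0,0,0,0,0,5],[0,0,0,0,0,0,5],[0,0,0,0,0,0,5]]' 40
python3 plan.py pick mouth .204; python3 -m jog '[[0,0,-1,0,0,0,5],[0,0,-3,0,0,0,5],[0,0,-4,0,0,0,5],[0,0,-4,0,0,0,5],[0,0,0,0,0,0,5]]' 40
python3 plan.py place mouth .255
```

```text
clock: 11.7
position: [0.4432, 0.2014, 0.2073]
tcp_rot: [0.002, 0.01, 1.0, 0.0]
force: [-1.1, -2.5, 6.7]
opening: 0.691
t 11.7 tcp [0.4432 0.2014 0.2073] x [-1.     0.02  -0.003] y [0.02  1.    0.001] z [ 0.003  0.001 -1.   ] op 0.691 F [-1.1 -2.5  6.7] j [-0.06  0.67 -0.57  2.05  0.64  0.6   0.47]
 goal [0.4425 0.201  0.204 ] 
 shift first cm [ 0.07 -0.04  0.33]  turn deg [ 0.05  0.18 -0.14]  | shift if turned first [ 0.07 -0.04  0.33]
clock: 12.2
position: [0.444, 0.2028, 0.3314]
tcp_rot: [0.005, 0.01, 1.0, 0.003]
force: [-0.0, 1.6, -2.0]
opening: 0.692
t 12.2 tcp [0.444  0.2028 0.3314] x [-1.     0.019 -0.01 ] y [0.019 1.    0.005] z [ 0.01   0.005 -1.   ] op 0.692 F [-0.   1.6 -2. ] j [ 0.08  0.47 -0.75  1.99  0.44  0.83  0.64]
 goal [ 0.5208 -0.0031  0.2803] 
 shift first cm [ -8.02 -20.47   5.08]  turn deg [ -0.69 -19.4   -5.48]  | shift if turned first [ -3.96 -21.12   6.88]
```

```bash
python3 -m jog '[[0,0,0,-0.2,-6.5,-1.9,5],[0,0,0,-0.2,-6.5,-1.8,5],[0,0,0,-0.2,-6.4,-1.8,5],[-0.8,-4.2,0.6,0,0,0,5],[-0.8,-4.2,0.6,0,0,0,5],[-0.8,-4.2,0.8,0,0,0,5],[-0.8,-4.2,1.6,0,0,0,5],[-0.8,-4.3,1.6,0,0,0,5],[0,0,1.6,0,0,0,5],[0,0,0,0,0,0,5],[0,0,0,0,0,0,5]]'
python3 plan.py place mouth .180
```

```text
clock: 13.3
position: [0.5184, -0.0033, 0.2763]
tcp_rot: [0.169, -0.039, 0.985, 0.005]
force: [0.7, 0.8, -2.4]
opening: 0.693
t 13.3 tcp [ 0.5184 -0.0033  0.2763] x [-0.94  -0.076 -0.333] y [-0.079  0.997 -0.004] z [ 0.332  0.023 -0.943] op 0.693 F [ 0.7  0.8 -2.4] j [ 0.35  0.51 -0.53  2.09  0.79  0.36  0.86]
 goal [ 0.5464 -0.0011  0.2099] 
 shift first cm [-0.44  0.02  7.2 ]  turn deg [-0.16 -0.57  0.18]  | shift if turned first [-0.36 -0.    7.2 ]
```

```bash
python3 -m jog '[[-0.2,0,2,-0.1,-0.6,0.2,5],[-0.1,0,2,0,0,0,5],[-0.1,0,1.7,0,0,0,5],[0,0,1,0,0,0,5],[0,0,0.5,0,0,0,5],[0,0,0,0,0,0,5],[0,0,0,0,0,0,5]]'
python3 plan.py place mouth .177
```

```text
clock: 14.0
position: [0.5472, -0.0017, 0.2108]
tcp_rot: [0.175, -0.037, 0.984, 0.006]
force: [-0.3, 0.5, -1.8]
opening: 0.691
t 14.0 tcp [ 0.5472 -0.0017  0.2108] x [-0.936 -0.071 -0.344] y [-0.075  0.997 -0.001] z [ 0.343  0.025 -0.939] op 0.691 F [-0.3  0.5 -1.8] j [ 0.19  0.64 -0.34  2.05  1.    0.23  0.65]
 goal [ 0.5474 -0.001   0.207 ] 
 shift first cm [0.1  0.07 0.36]  turn deg [-0.11  0.14 -0.04]  | shift if turned first [0.1  0.07 0.36]
```

```bash
python3 -m jog '[[0.1,0.1,0.1,0,0,0,5],[0,0,0.1,0,0,0,5],[0,0,0.1,0,0,0,5],[0,0,0.1,0,0,0,5],[0,0,0,0,0,0,5],[0,0,0,0,0,0,5]]' 30
python3 plan.py place mouth .177
```

```text
clock: 14.6
position: [0.5474, -0.0015, 0.2065]
tcp_rot: [0.175, -0.037, 0.984, 0.005]
force: [-5.4, -1.0, 7.9]
opening: 0.689
t 14.6 tcp [ 0.5474 -0.0015  0.2065] x [-0.936 -0.07  -0.344] y [-0.074  0.997 -0.002] z [ 0.343  0.024 -0.939] op 0.689 F [-5.4 -1.   7.9] j [ 0.18  0.64 -0.33  2.05  1.03  0.22  0.62]
 goal [ 0.5474 -0.001   0.207 ] 
 shift first cm [-0.02  0.05 -0.05]  turn deg [-0.16  0.12 -0.11]  | shift if turned first [-0.02  0.05 -0.05]
```

Light contact. Slide down-slope.

```bash
python3 -m jog '[[0.1,0.05,0,0,0,0,5],[0.1,0,0,0,0,0,5],[0.1,0,0,0,0,0,5],[0.1,0,0,0,0,0,5],[0.1,0,0,0,0,0,5],[0,0,0,0,0,0,5],[0,0,0,0,0,0,5]]' 30
python3 plan.py place mouth .177
```

```text
clock: 15.3
position: [0.5446, -0.0012, 0.2054]
tcp_rot: [0.176, -0.037, 0.984, 0.006]
force: [3.9, -0.6, 6.6]
opening: 0.693
t 15.3 tcp [ 0.5446 -0.0012  0.2054] x [-0.935 -0.07  -0.348] y [-0.074  0.997 -0.001] z [ 0.347  0.025 -0.938] op 0.693 F [ 3.9 -0.6  6.6] j [ 0.18  0.64 -0.33  2.06  1.07  0.21  0.58]
 goal [ 0.5474 -0.001   0.207 ] 
 shift first cm [-0.32 -0.   -0.05]  turn deg [-0.12  0.34 -0.1 ]  | shift if turned first [-0.32 -0.   -0.05]
```

```bash
python3 -m jog '[[0.1,0,0,0,0,0,5],[0.1,0,0,0,0,0,5],[0,0,0,0,0,0,5]]' 30
python3 plan.py place mouth .177;  python3 -m jog '[[-0.1,0,0,0,0,0,5],[0,0,0,0,0,0,6.3],[0,0,0,0,0,0,7],[0,0,0,0,0,0,7.2],[0,0,0,0,0,0,7.2],[0,0,-1,0,0,0,7.2],[0,0,-2,0,0,0,7.2],[0,0,-4,0,0,0,7.2],[0,0,-4,0,0,0,7.2],[0,0,0,0,0,0,8]]' 40; python3 plan.py pick eye .29
python3 - <<'E'
from h import *
im=viewer.snapshot('wrist'); cv2.imwrite('pics/w5.png',im)
E
```

```text
clock: 15.6
position: [0.544, -0.0013, 0.2053]
tcp_rot: [0.178, -0.037, 0.983, 0.006]
force: [8.1, -0.8, 3.4]
opening: 0.689
t 15.6 tcp [ 0.544  -0.0013  0.2053] x [-0.934 -0.071 -0.35 ] y [-0.075  0.997 -0.001] z [ 0.349  0.025 -0.937] op 0.689 F [ 8.1 -0.8  3.4] j [ 0.18  0.64 -0.33  2.06  1.08  0.21  0.56]
 goal [ 0.5474 -0.001   0.207 ] 
 shift first cm [-0.38 -0.   -0.04]  turn deg [-0.09  0.5  -0.05]  | shift if turned first [-0.38 -0.   -0.04]
clock: 16.6
position: [0.5042, -0.0043, 0.3106]
tcp_rot: [0.177, -0.036, 0.984, 0.005]
force: [0.7, -0.6, 0.9]
opening: 0.937
t 16.6 tcp [ 0.5042 -0.0043  0.3106] x [-0.935 -0.069 -0.348] y [-0.073  0.997 -0.003] z [ 0.347  0.023 -0.937] op 0.937 F [ 0.7 -0.6  0.9] j [ 0.48  0.45 -0.68  2.11  0.77  0.41  0.87]
 goal [0.439 0.007 0.29 ] 
 shift first cm [ 6.73  1.61 -0.3 ]  turn deg [ 0.12 20.37  1.51]  | shift if turned first [6.46 1.44 2.06]
```

View pics/w5.png

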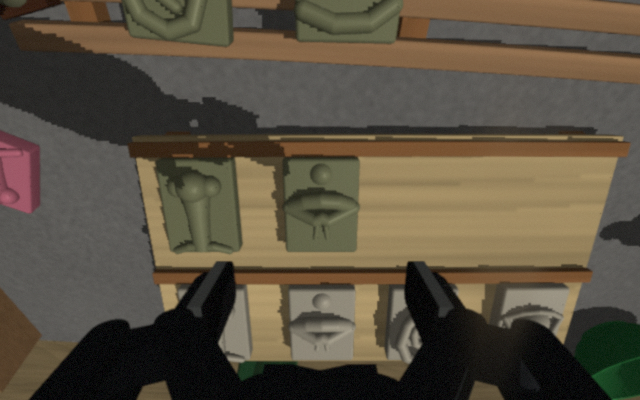

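The mouth is seated square below its plaster (column 321 for both). Next is the eye.

```bash
python3 -m jog '[[0,0,0,0,6.8,0.5,8],[0,0,0,0,6.8,0.5,8],[0,0,0,0,6.8,0.5,8],[2,0.5,0,0,0,0,8],[2.4,0.5,0.8,0,0,0,8],[2.1,0.5,1.2,0,0,0,8],[0,0,0,0,0,0,8],[0,0,0,0,0,0,8]]'; python3 plan.py pick eye .204
```

```text
clock: 17.45
position: [0.4384, 0.0079, 0.2868]
tcp_rot: [-0.003, -0.025, 1.0, 0.001]
force: [-0.1, 0.3, -0.1]
opening: 0.934
t 17.45 tcp [0.4384 0.0079 0.2868] x [-0.999 -0.049  0.007] y [-0.049  0.999  0.003] z [-0.007  0.002 -1.   ] op 0.934 F [-0.1  0.3 -0.1] j [ 0.54  0.5  -0.8   2.13  0.54  0.73  1.  ]
 goal [0.439 0.007 0.204] 
 shift first cm [-0.11 -0.11  8.28]  turn deg [ 0.15 -0.38  0.11]  | shift if turned first [-0.06 -0.09  8.28]
```

```bash
python3 -m jog '[[0,-0.1,3,0.1,-0.4,0.1,8],[0,0,2.5,0,0,0,8],[0,0,1.7,0,0,0,8],[0,0,1,0,0,0,8],[0,0,0.2,0,0,0,8],[0,0,0,0,0,0,5],[0,0,0,0,0,0,5],[0,0,0,0,0,0,5],[0,0,0,0,0,0,5],[0,0,0,0,0,0,5]]' 40
python3 plan.py pick eye .204; python3 -m jog '[[0,0,-1,0,0,0,5],[0,0,-3,0,0,0,5],[0,0,-4,0,0,0,5],[0,0,-4,0,0,0,5],[0,0,0,0,0,0,5]]' 40
python3 plan.py place eye .255
```

```text
clock: 18.45
position: [0.4389, 0.0071, 0.2043]
tcp_rot: [0.002, -0.023, 1.0, 0.0]
force: [-0.9, -0.5, 7.1]
opening: 0.688
t 18.45 tcp [0.4389 0.0071 0.2043] x [-0.999 -0.047 -0.003] y [-0.047  0.999  0.001] z [ 0.003  0.001 -1.   ] op 0.688 F [-0.9 -0.5  7.1] j [ 0.4   0.64 -0.63  2.17  0.74  0.55  0.83]
 goal [0.439 0.007 0.204] 
 shift first cm [-0.01 -0.01  0.03]  turn deg [ 0.05  0.19 -0.03]  | shift if turned first [-0.01 -0.01  0.03]
clock: 18.95
position: [0.4398, 0.0073, 0.328]
tcp_rot: [0.005, -0.023, 1.0, 0.0]
force: [0.2, 0.1, -1.5]
opening: 0.686
t 18.95 tcp [0.4398 0.0073 0.328 ] x [-0.999 -0.046 -0.009] y [-0.046  0.999  0.   ] z [ 0.009  0.    -1.   ] op 0.686 F [ 0.2  0.1 -1.5] j [ 0.6   0.43 -0.87  2.1   0.47  0.79  1.07]
 goal [0.506  0.1893 0.2803] 
 shift first cm [-7.41 17.88  4.84]  turn deg [ -0.31 -19.47  -1.72]  | shift if turned first [-5.88 17.64  7.22]
```

```bash
python3 -m jog '[[0,0,0,-0.1,-6.5,-0.6,5],[0,0,0,-0.1,-6.5,-0.6,5],[0,0,0,-0.1,-6.5,-0.6,5],[-1.2,3.5,0.6,0,0,0,5],[-1.2,3.5,0.6,0,0,0,5],[-1.2,3.5,0.8,0,0,0,5],[-1.2,3.5,1.6,0,0,0,5],[-1.2,3.6,1.6,0,0,0,5],[0,0,1.8,0,0,0,5],[0,0,0,0,0,0,5],[0,0,0,0,0,0,5]]'
python3 plan.py place eye .177
```

```text
clock: 20.05
position: [0.5035, 0.1877, 0.2772]
tcp_rot: [0.169, -0.038, 0.985, 0.006]
force: [0.2, -0.3, -2.4]
opening: 0.69
t 20.05 tcp [0.5035 0.1877 0.2772] x [-0.94  -0.073 -0.333] y [-0.078  0.997 -0.001] z [ 0.332  0.025 -0.943] op 0.69 F [ 0.2 -0.3 -2.4] j [-0.02  0.54 -0.57  2.04  0.98  0.51  0.32]
 goal [0.5326 0.1914 0.207 ] 
 shift first cm [-0.42  0.15  7.59]  turn deg [-0.02 -0.54  0.06]  | shift if turned first [-0.35  0.14  7.6 ]
```

```bash
python3 -m jog '[[-0.2,0.1,2.2,0,-0.6,0,5],[-0.1,0,2.2,0,0,0,5],[-0.1,0,1.7,0,0,0,5],[0,0,1,0,0,0,5],[0,0,0.5,0,0,0,5],[0,0,0,0,0,0,5],[0,0,0,0,0,0,5]]'
python3 plan.py place eye .174
```

```text
clock: 20.75
position: [0.5338, 0.1919, 0.2085]
tcp_rot: [0.176, -0.038, 0.984, 0.007]
force: [-0.6, 0.4, -2.3]
opening: 0.69
t 20.75 tcp [0.5338 0.1919 0.2085] x [-0.935 -0.073 -0.346] y [-0.078  0.997  0.001] z [ 0.345  0.028 -0.938] op 0.69 F [-0.6  0.4 -2.3] j [-0.12  0.68 -0.43  1.99  1.19  0.41  0.14]
 goal [0.5336 0.1915 0.2042] 
 shift first cm [ 0.17 -0.05  0.39]  turn deg [0.09 0.24 0.05]  | shift if turned first [ 0.17 -0.05  0.4 ]
```

```bash
python3 -m jog '[[0.1,0,0.1,0,0.2,0,5],[0.1,0,0.1,0,0,0,5],[0,0,0.1,0,0,0,5],[0,0,0.1,0,0,0,5],[0,0,0.05,0,0,0,5],[0,0,0,0,0,0,5]]' 30
python3 plan.py place eye .174
```

```text
clock: 21.35
position: [0.5332, 0.1921, 0.2035]
tcp_rot: [0.174, -0.039, 0.984, 0.007]
force: [-5.7, -2.3, 6.7]
opening: 0.686
t 21.35 tcp [0.5332 0.1921 0.2035] x [-0.937 -0.074 -0.342] y [-0.078  0.997  0.   ] z [ 0.341  0.027 -0.94 ] op 0.686 F [-5.7 -2.3  6.7] j [-0.13  0.69 -0.42  1.99  1.2   0.41  0.13]
 goal [0.5336 0.1915 0.2042] 
 shift first cm [-0.06 -0.06 -0.06]  turn deg [0.05 0.02 0.08]  | shift if turned first [-0.06 -0.06 -0.06]
```

```bash
python3 -m jog '[[0.1,0,0,0,0,0,5],[0.1,0,0,0,0,0,5],[0.1,0,0,0,0,0,5],[0.1,0,0,0,0,0,5],[0.1,0,0,0,0,0,5],[0.1,0,0,0,0,0,5],[0,0,0,0,0,0,5]]' 30
python3 plan.py place eye .174
```

```text
clock: 22.05
position: [0.5299, 0.192, 0.2023]
tcp_rot: [0.176, -0.038, 0.984, 0.008]
force: [4.7, 0.2, 4.7]
opening: 0.692
t 22.05 tcp [0.5299 0.192  0.2023] x [-0.935 -0.072 -0.346] y [-0.078  0.997  0.002] z [ 0.345  0.029 -0.938] op 0.692 F [4.7 0.2 4.7] j [-0.14  0.69 -0.41  2.    1.22  0.4   0.1 ]
 goal [0.5336 0.1915 0.2042] 
 shift first cm [-0.41 -0.08 -0.05]  turn deg [0.12 0.27 0.03]  | shift if turned first [-0.41 -0.08 -0.05]
```

```bash
python3 -m jog '[[0.1,-0.05,0,0,0,0,5],[0.1,0,0,0,0,0,5],[0.05,0,0,0,0,0,5],[0,0,0,0,0,0,5]]' 30
python3 plan.py place eye .174;  python3 -m jog '[[-0.1,0,0,0,0,0,5],[0,0,0,0,0,0,6.3],[0,0,0,0,0,0,7],[0,0,0,0,0,0,7.2],[0,0,0,0,0,0,7.2],[0,0,-1,0,0,0,7.2],[0,0,-2,0,0,0,7.2],[0,0,-4,0,0,0,7.2],[0,0,-4,0,0,0,7.2],[0,0,0,0,0,0,8]]' 40; python3 plan.py pick ear .29
python3 - <<'E'
from h import *
im=viewer.snapshot('wrist'); cv2.imwrite('pics/w6.png',im)
E
```

```text
clock: 22.45
position: [0.5292, 0.1917, 0.2023]
tcp_rot: [0.177, -0.038, 0.983, 0.008]
force: [11.5, 1.0, 2.4]
opening: 0.688
t 22.45 tcp [0.5292 0.1917 0.2023] x [-0.934 -0.072 -0.349] y [-0.078  0.997  0.003] z [ 0.348  0.03  -0.937] op 0.688 F [11.5  1.   2.4] j [-0.14  0.68 -0.41  2.    1.23  0.39  0.09]
 goal [0.5336 0.1915 0.2042] 
 shift first cm [-0.47 -0.06 -0.03]  turn deg [ 0.18  0.45 -0.  ]  | shift if turned first [-0.47 -0.06 -0.03]
clock: 23.45
position: [0.4886, 0.189, 0.3082]
tcp_rot: [0.176, -0.039, 0.984, 0.008]
force: [0.9, 0.7, -0.9]
opening: 0.937
t 23.45 tcp [0.4886 0.189  0.3082] x [-0.935 -0.074 -0.348] y [-0.08   0.997  0.002] z [ 0.346  0.03  -0.938] op 0.937 F [ 0.9  0.7 -0.9] j [ 0.01  0.47 -0.62  2.06  0.91  0.53  0.37]
 goal [ 0.446 -0.089  0.29 ] 
 shift first cm [  6.67 -27.37  -0.6 ]  turn deg [ 1.31 20.31  6.49]  | shift if turned first [  3.29 -27.93   1.82]
```

View pics/w6.png

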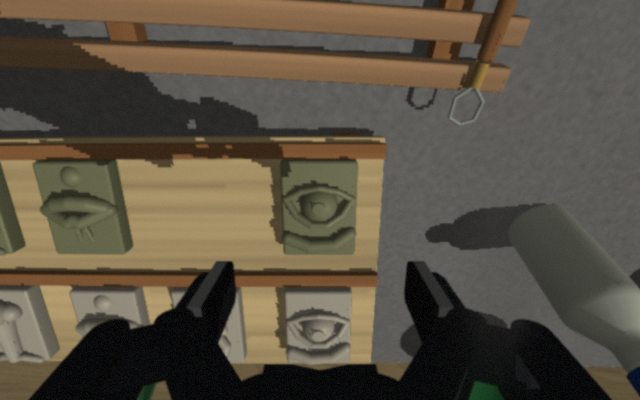

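The eye is seated square (columns 282–357) below its plaster (285–351). The last one is the ear.

```bash
python3 -m jog '[[0,0,0,0.4,6.8,2.2,8],[0,0,0,0.4,6.8,2.2,8],[0,0,0,0.4,6.7,2.1,8],[0.4,-3.9,0,0,0,0,8],[0.4,-4,0,0,0,0,8],[0.5,-4,0,0,0,0,8],[0.5,-4,0,0,0,0,8],[0.5,-4,0,0,0,0,8],[0.5,-4,0.9,0,0,0,8],[0.5,-4,0.9,0,0,0,8],[0,0,0,0,0,0,8],[0,0,0,0,0,0,8]]'; python3 plan.py pick ear .204
```

```text
clock: 24.7
position: [0.4453, -0.0905, 0.2853]
tcp_rot: [-0.004, 0.019, 1.0, 0.0]
force: [0.0, 1.1, -0.9]
opening: 0.932
t 24.7 tcp [ 0.4453 -0.0905  0.2853] x [-0.999  0.039  0.007] y [0.039 0.999 0.   ] z [-0.007  0.    -1.   ] op 0.932 F [ 0.   1.1 -0.9] j [ 0.71  0.51 -0.75  2.09  0.52  0.73  1.16]
 goal [ 0.446 -0.089  0.204] 
 shift first cm [-0.12  0.15  8.13]  turn deg [ 0.01 -0.42 -0.22]  | shift if turned first [-0.06  0.15  8.13]
```

```bash
python3 -m jog '[[0,0.1,3,0,-0.4,-0.2,8],[0,0,2.5,0,0,0,8],[0,0,1.7,0,0,0,8],[0,0,0.9,0,0,0,8],[0,0,0.1,0,0,0,8],[0,0,0,0,0,0,5],[0,0,0,0,0,0,5],[0,0,0,0,0,0,5],[0,0,0,0,0,0,5],[0,0,0,0,0,0,5]]' 40
python3 plan.py pick ear .204; python3 -m jog '[[0,0,-1,0,0,0,5],[0,0,-3,0,0,0,5],[0,0,-4,0,0,0,5],[0,0,-4,0,0,0,5],[0,0,0,0,0,0,5]]' 40
python3 plan.py place ear .255
```

```text
clock: 25.7
position: [0.4461, -0.0884, 0.2049]
tcp_rot: [0.001, 0.016, 1.0, -0.0]
force: [-1.3, 1.6, 6.2]
opening: 0.691
t 25.7 tcp [ 0.4461 -0.0884  0.2049] x [-0.999  0.033 -0.003] y [ 0.033  0.999 -0.   ] z [ 0.003 -0.    -1.   ] op 0.691 F [-1.3  1.6  6.2] j [ 0.59  0.65 -0.61  2.13  0.7   0.57  1.01]
 goal [ 0.446 -0.089  0.204] 
 shift first cm [ 0.01 -0.06  0.09]  turn deg [-0.02  0.16  0.14]  | shift if turned first [ 0.01 -0.06  0.09]
clock: 26.2
position: [0.4474, -0.0887, 0.3288]
tcp_rot: [0.005, 0.017, 1.0, -0.001]
force: [1.2, -0.9, -1.2]
opening: 0.689
t 26.2 tcp [ 0.4474 -0.0887  0.3288] x [-0.999  0.033 -0.009] y [ 0.033  0.999 -0.002] z [ 0.009 -0.003 -1.   ] op 0.689 F [ 1.2 -0.9 -1.2] j [ 0.77  0.44 -0.82  2.07  0.45  0.8   1.22]
 goal [0.5136 0.0899 0.2803] 
 shift first cm [-5.99 18.08  4.87]  turn deg [ -1.27 -19.45  -6.21]  | shift if turned first [-5.84 17.3   7.29]
```

```bash
python3 -m jog '[[0,0,0,-0.4,-6.5,-2.1,5],[0,0,0,-0.4,-6.5,-2.1,5],[0,0,0,-0.4,-6.5,-2,5],[-1.2,3.5,0.6,0,0,0,5],[-1.2,3.5,0.6,0,0,0,5],[-1.2,3.5,0.8,0,0,0,5],[-1.2,3.5,1.6,0,0,0,5],[-1.2,3.4,1.6,0,0,0,5],[0,0,1.8,0,0,0,5],[0,0,0,0,0,0,5],[0,0,0,0,0,0,5]]'
python3 plan.py place ear .178
```

```text
clock: 27.3
position: [0.5113, 0.0902, 0.2782]
tcp_rot: [0.169, -0.037, 0.985, 0.007]
force: [-0.3, -0.3, -0.5]
opening: 0.685
t 27.3 tcp [0.5113 0.0902 0.2782] x [-0.94  -0.071 -0.333] y [-0.076  0.997  0.001] z [ 0.332  0.026 -0.943] op 0.685 F [-0.3 -0.3 -0.5] j [ 0.15  0.5  -0.52  2.09  0.89  0.4   0.57]
 goal [0.5399 0.092  0.208 ] 
 shift first cm [-0.36 -0.05  7.57]  turn deg [ 0.03 -0.52 -0.06]  | shift if turned first [-0.29 -0.04  7.58]
```

```bash
python3 -m jog '[[-0.1,0,2.2,0,-0.5,0,5],[-0.1,0,2.2,0,0,0,5],[-0.1,0,1.7,0,0,0,5],[0,0,1,0,0,0,5],[0,0,0.4,0,0,0,5],[0,0,0,0,0,0,5],[0,0,0,0,0,0,5]]'
python3 plan.py place ear .175
```

```text
clock: 28.0
position: [0.5403, 0.0928, 0.2098]
tcp_rot: [0.175, -0.037, 0.984, 0.008]
force: [0.2, -0.0, -1.3]
opening: 0.686
t 28.0 tcp [0.5403 0.0928 0.2098] x [-0.936 -0.07  -0.344] y [-0.076  0.997  0.002] z [ 0.343  0.028 -0.939] op 0.686 F [ 0.2 -0.  -1.3] j [-0.    0.64 -0.33  2.05  1.11  0.28  0.35]
 goal [0.5409 0.092  0.2052] 
 shift first cm [ 0.11 -0.08  0.46]  turn deg [ 0.09  0.14 -0.09]  | shift if turned first [ 0.11 -0.08  0.46]
```

```bash
python3 -m jog '[[0.1,-0.1,0.1,0,0.1,0,5],[0.1,0,0.1,0,0,0,5],[0,0,0.1,0,0,0,5],[0,0,0.1,0,0,0,5],[0,0,0.1,0,0,0,5],[0,0,0,0,0,0,5]]' 30
python3 plan.py place ear .175; python3 -m jog '[[0.1,0,0,0,0,0,5],[0.1,0,0,0,0,0,5],[0.1,0,0,0,0,0,5],[0.1,0,0,0,0,0,5],[0.1,0,0,0,0,0,5],[0,0,0,0,0,0,5]]' 30
python3 plan.py place ear .175
```

```text
clock: 28.6
position: [0.5401, 0.0924, 0.2038]
tcp_rot: [0.174, -0.038, 0.984, 0.008]
force: [-2.8, 0.5, 4.4]
opening: 0.69
t 28.6 tcp [0.5401 0.0924 0.2038] x [-0.937 -0.072 -0.342] y [-0.077  0.997  0.002] z [ 0.341  0.028 -0.94 ] op 0.69 F [-2.8  0.5  4.4] j [-0.01  0.65 -0.32  2.05  1.14  0.27  0.33]
 goal [0.5409 0.092  0.2052] 
 shift first cm [-0.12 -0.05 -0.1 ]  turn deg [ 0.09  0.   -0.03]  | shift if turned first [-0.12 -0.05 -0.1 ]
clock: 29.2
position: [0.5378, 0.0923, 0.2033]
tcp_rot: [0.176, -0.038, 0.984, 0.008]
force: [7.3, 0.7, 1.6]
opening: 0.689
t 29.2 tcp [0.5378 0.0923 0.2033] x [-0.935 -0.072 -0.347] y [-0.077  0.997  0.003] z [ 0.346  0.029 -0.938] op 0.689 F [7.3 0.7 1.6] j [-0.02  0.65 -0.31  2.06  1.16  0.26  0.3 ]
 goal [0.5409 0.092  0.2052] 
 shift first cm [-0.35 -0.05 -0.07]  turn deg [ 0.16  0.29 -0.02]  | shift if turned first [-0.35 -0.05 -0.07]
```

```bash
python3 -m jog '[[0.1,0,0,0,0,0,5],[0,0,0,0,0,0,5],[-0.1,0,0,0,0,0,5],[0,0,0,0,0,0,6.3],[0,0,0,0,0,0,7],[0,0,0,0,0,0,7.2],[0,0,0,0,0,0,7.2],[0,0,-1,0,0,0,7.2],[0,0,-2,0,0,0,7.2],[0,0,-4,0,0,0,7.2],[0,0,-4,0,0,0,7.2],[0,0,-4,0,0,0,8],[0,0,-4,0,0,0,8],[2,0,-3,0,0,0,8],[3,0,-2,0,0,0,8],[3,0,0,0,0,0,8],[0,0,0,0,0,0,8],[0,0,0,0,0,0,8]]' 40
python3 - <<'E'
from h import *
st(); w=viewer.snapshot('wrist'); s=viewer.snapshot('side')
cv2.imwrite('pics/fin.png',np.vstack([w[:300],cv2.resize(s[120:270,180:500],(640,300),interpolation=cv2.INTER_CUBIC)]))
E
```

```text
clock: 31.0
position: [0.3785, 0.0793, 0.4001]
tcp_rot: [0.174, -0.038, 0.984, 0.007]
force: [1.3, -0.3, -0.1]
opening: 0.939
t 31.0 tcp [0.3785 0.0793 0.4001] x [-0.937 -0.072 -0.342] y [-0.077  0.997  0.001] z [ 0.341  0.027 -0.94 ] op 0.939 F [ 1.3 -0.3 -0.1] j [ 0.56  0.06 -0.92  2.27  0.28  0.52  1.07]
```

View pics/fin.png

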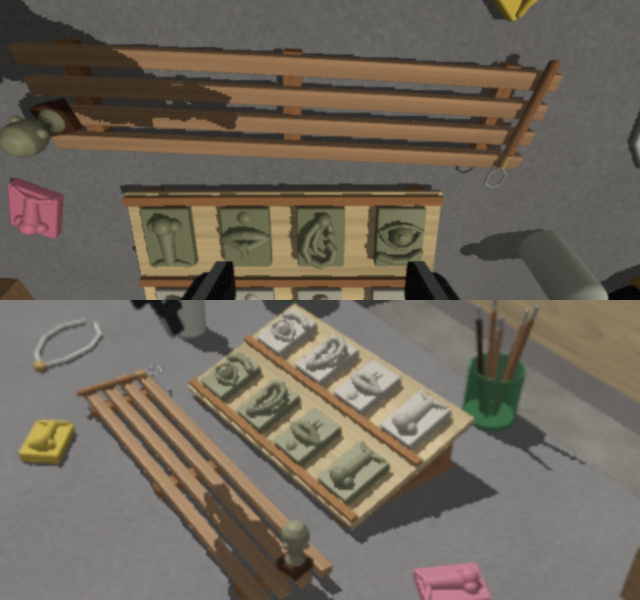

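All four lie square on the cleat under their originals, the right way up, and the head is still standing. Handing in.

```bash
python3 - <<'E'
from cell import arm
print(arm.finish_job()); print(arm.state()['clock'])
E
```

```text
the job is handed in; nothing more can be done
None
the job is handed in; nothing more can be done
```

I moved all four clay studies (nose, mouth, eye, then ear) to the board and handed the job in at about 31 s of the 88 s allowed. Each was set down with light contact, pushed down-slope until the force showed it was on the lower cleat, and only then released.

- **Final pictures:** the wrist and side views show each clay face up, the right way up and square on the cleat, directly below its matching plaster. The plasters look untouched, the head is still standing on the rack, and the pink and yellow noses are where they were.
- **Placement:** close-up views put the nose, mouth and eye within about 2 pixels of their plasters' centres. I checked the ear only in the final two views, where it also lines up.
- **Force:** the highest wrist force I read was about 26 N, while setting the nose down. That was more than intended, so I eased off before sliding it. The other three read under 13 N. These are readings at the end of each move, so a brief peak in between would not show.

No check failed or disagreed, and the hand-in gave no verdict.

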